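Trim a slotted adjuster to its mark with a screwdriver

ROBOT

A 6-joint arm with a two-finger parallel gripper is mounted at the origin on a cart in front of the work surface, level with it; the furniture and walls round the work are solid. World frame = base frame: x ahead of the robot, y to its left, z up, the work surface at z = 0. Lengths are in mm, angles in rad, forces in N, time in s.
With the tool pointing down it reaches from about 350 to 975 mm from the base axis. Payload 17.4 kg.
Tool frame: the origin (TCP) lies on the front face of the gripper's body, between the roots of the fingers; the fingertips stand 73 mm ahead of it and the grasp point (between the pads) lies 54 mm ahead of it; z points along the fingers, y is the line along which they close (so a half turn about z gives the same grasp; the last joint's range is limited). The gripper opens to 85 mm and grips with 20 to 120 N. Pads are 22 mm wide; open, the fingers measure 114 mm over their backs; the gripper's body (76 mm by 85 mm) begins 54 mm behind the grasp point. The pads swing forward as they close: fully open they stand 13 mm farther back than shut.
Start: joints at [1.151, 0.116, 1.442, -0, 1.584, -0.038], TCP at [251.508, 626.4, 303.903] pointing down, gripper open.
Joint ranges: [-2.83, 2.83], [-0.83, 2.19], [0.07, 2.5], [-1.14, 4.28], [0.01, 3], [-2.97, 2.97]. Speed limits (rad/s): [1.89, 1.89, 2.22, 3.14, 3.14, 3.14].

INTERFACE

Orientations are given as a rotation vector (axis times angle).
In Python, from workcell import get_state, read_camera, hand_in gives the robot as it stands. The module is installed in compiled form; this text tells all that it offers.
- The arm moves only by the tool step_arm, never from a script. Its argument "moves" is a list of rows, each a list of 3 entries, a list of its own where there are three numbers: the shift along the tool's x, y, z in mm, then the turn, a rotation vector about the tool's x, y, z in rad, then the closure, from -1 (fully open) to 1 (shut). In form: [[[x, y, z], [ax, ay, az], gripper], ...]. A call has 1 to 12 rows; each row is the pose to reach, as a shift and turn from the pose commanded when the call began, along the tool's axes at that moment; what a row does not reach only later rows make up. A row lasts 1/10 s, in which the tool goes at most 50 mm and 8.59 degrees, less where a joint would pass 70% of its speed; a pose out of reach is approached as far as the arm can. A call with a gripper value outside its range is refused whole. The fingers move at their own pace and stop on an object; the grip force is fixed at half the most. Time passes only in rows, so rows that repeat a pose let the fingers close. It gives the time, the measured TCP pose, the force, the opening and the grip force at its end, in the units of the state.
- get_state(): the state, without advancing time (a new reading comes with each control period).
- read_camera(name): name is "side" or "top"; returns a dict with "image" (480x640x3 uint8, blue, green, red), "range_z" (480x640 float32, mm along the optical axis (not along the pixel's ray), 0 where there is no reading), "fx", "fy", "cx", "cy" (pixels), "rvec" (rotation vector, rad) and "tvec" (3), from world to camera coordinates, as OpenCV has them. Camera axes: x right, y down, z forward; pixel columns grow to the right and rows downward; lengths in mm; the calibration is good to about 2 mm. A picture is of the moment at which its call begins.
- hand_in(): hands the job in; it is judged then, once.
The state is a dict: "time_s": time; "joint_pos": joint angles; "qvel": joint speeds; "joint_efforts": joint torques, N m; "position": TCP position; "tool_rot": TCP orientation; "contact_force": force on the tool from outside, world axes, zero at the start; "wrist_torque": the same for the moment, N m; "opening": finger opening in mm; "finger_force": force on a finger pad.
Only numpy, scipy, OpenCV 4.12 (cv2) and the standard library are available. Lean on these libraries where they do the work, as an engineer would, in place of code of your own. Each camera call takes 0.05 s, during which the arm holds its last target. There are 200 camera calls.

TASK

Two sloping-front units stand on the bench, each with a slotted adjuster; on one of them the adjuster's pointer line has drifted off the long mark. Take the stubby screwdriver from its stand, rest the blade lightly on that adjuster, rotate until it drops into the slot, and turn the adjuster clockwise until its pointer is at the long mark. Then put the screwdriver back upright in its stand, leaving the other adjuster and the things lying about as they are.

Things in the scene. Friction and masses are not known exactly. Their poses are not given: they have to be found in the camera images.
- driver: stubby flat screwdriver, black handle, 107 mm long, 90 g, blade down in the stand. Origin at the blade's tip, z to the handle. Blade 12 mm wide (y), 2.6 thick (x), 14 long; shank 9 mm round to z = 47; flange 34 mm round to 52; handle 24 (x) by 30 mm (y) to 107. The wide handle flats face +x and -x: fingers closing on them close at right angles to the blade's width. A half turn gives the same blade
- driver_grip (a point): centre of the screwdriver's handle, 79.5 mm above the blade's tip on its axis; axes as the screwdriver's
- driver_tip (a point): middle of the end of the screwdriver's blade; axes as the screwdriver's
- unit_a: grey unit whose pointer is off its mark (at either of two places): a wedge fixed to the bench, 110 mm deep (x), 100 wide (y), 20 high in front (-x), 84 behind; its panel slopes 30 degrees, facing up and front. Origin under its centre. Mid-panel the adjuster, in a fixed black collar 44 mm across, 8 high; ticks every 15 degrees, the one long wide mark (white dash on the collar) straight up the slope
- slot_a (a point): centre of the face of unit_a's adjuster. z points out of the panel (30 degrees from vertical), x along the slot to the pointer line (turning with it), y across. Plain steel disc 32 mm across, face 11 mm above the panel, 3 above the collar. Slot closed at its ends: 17 mm long, 5 wide, 5 deep. Sprung: pressed, the disc sinks along its axis, about 1 N per mm after the first 2 N, up to 5 mm
- adjuster_a (a joint): angle of unit_a's adjuster, rad: 0 with the pointer (short dark line on the disc from the slot's end to the rim) at the long mark, positive counter-clockwise facing the panel; starts between 0.6 and 1.1, so it must turn clockwise. Stays where left (friction 0.05 N m); stops at -0.9 and 1.9. The blade has about 12 degrees of play each way in the slot
- unit_b: the other unit, the same in shape and fixed as well; its pointer is at its mark already and stays so
- adjuster_b (a joint): angle of unit_b's adjuster, rad, counted the same way; close to 0
- stand_mouth (a point): centre of the mouth of the screwdriver's stand: a fixed wooden block 56 x 56 mm, 60 mm high, on a dark foot 76 mm square, 8 mm thick; vertical hole 18 mm wide, 52 mm deep, small chamfer. z up, x and y along the block's sides. The screwdriver's flange rests on the block, its blade's tip then 47 mm below this point
- terminal_block: loose bystander: pale terminal strip 18 x 72 x 18 mm; origin under its centre
- bnc_adapter: loose bystander: small metal T connector 29 x 38 x 14 mm; origin under its centre
- pliers: loose bystander: red-handled pliers 160 x 64 x 12 mm lying flat; origin under the centre
- relay: loose bystander: small box-shaped relay 29 x 23 x 36 mm; origin under its centre
- tape_roll: loose bystander: black tape roll 72 x 79 x 18 mm lying flat; origin under its centre
There are look-alikes about, which are no part of the job. What is shaped like the driver but green is not meant.

How it is judged:
By the outcome, as a careful person would: the job done as asked, in the order asked, and still so for the second after the job is handed in, with the robot touching nothing.
It also fails if it takes over 48 s, if anything falls off the work surface, if the arm or the gripper's body presses on something with over 40 N, if the wrist force passes 120 N, or if a joint passes its speed limit or range.

## Working session

There is one attempt and no reset: what is moved stays moved. The work goes in short steps, Python scripts to look and compute and a tool call to move; the robot and the scene stay as the last step left them, time stands still between calls to the robot, and variables do not carry over. Pictures are saved under pics/ and viewed, at most 10 in all, crops included, and the job is handed in when it is done.

Besides the shell and the picture viewer there is one more tool, called after "Call:" in YAML: its name, and indented under it one key for each argument. step_arm: Moves the arm, as the interface text tells. Its arguments: {"type":"object","properties":{"moves":{"type":"array","items":{"type":"array"}}},"required":["moves"]}

```bash
mkdir -p pics
cat > h.py <<'E'
import numpy as np, cv2
from scipy.spatial.transform import Rotation as R
from workcell import get_state, read_camera, hand_in
def world(c):
    z=c["range_z"].astype(float); v,u=np.mgrid[:480,:640]
    P=np.stack([(u-c["cx"])/c["fx"]*z,(v-c["cy"])/c["fy"]*z,z],-1)
    M=R.from_rotvec(np.ravel(c["rvec"])).as_matrix()
    W=(P-np.ravel(c["tvec"]))@M; W[z==0]=np.nan
    return W
def proj(c,p):
    q=cv2.projectPoints(np.array(p,float).reshape(-1,3),np.ravel(c["rvec"]),np.ravel(c["tvec"]),np.array([[c["fx"],0,c["cx"]],[0,c["fy"],c["cy"]],[0,0,1.]]),None)[0]
    return q.reshape(-1,2)
E
python3 - <<'E'
from h import *
import pickle
for n in("top","side"):
    c=read_camera(n); cv2.imwrite(f"pics/{n}0.png",c["image"]); pickle.dump(c,open(n+"0.pkl","wb"))
    print(n,c["fx"],c["rvec"],c["tvec"])
s=get_state(); print({k:np.round(v,3) for k,v in s.items()})
E
```

```text
top 594.981326816605 [ 2.11925893 -2.12025037  0.18251965] [  39.51756404  516.47908661 1294.17168992]
side 453.87572852925217 [ 0.66009788 -2.74182399  0.94239416] [480.0278712  207.45227978 761.93928352]
{'time_s': np.float64(0.1), 'joint_pos': array([ 1.151,  0.116,  1.442,  0.   ,  1.584, -0.038]), 'qvel': array([ 0.   , -0.001, -0.002,  0.001, -0.002, -0.001]), 'joint_efforts': array([ 0.0000e+00, -7.3367e+01, -6.3378e+01, -0.0000e+00,  5.0000e-03,
       -0.0000e+00]), 'position': array([251.454, 626.317, 303.247]), 'tool_rot': array([-5.960e-01, -3.084e+00,  2.000e-03]), 'contact_force': array([ 0.514, -1.121,  0.385]), 'wrist_torque': array([-0.024, -0.004,  0.028]), 'finger_force': np.float64(0.0), 'opening': np.float64(85.03)}
```

View pics/top0.png

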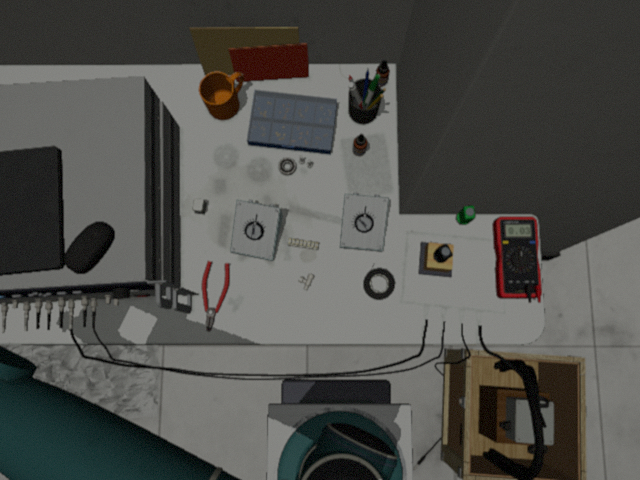

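View pics/side0.png

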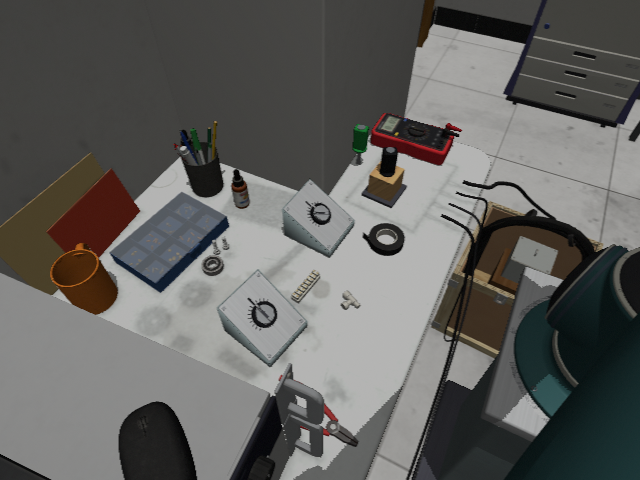

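Top view: the black-handled driver is in the wooden stand at (443,253), which is (389,160) in the side view. The look-alike is the green driver at (466,214), side (360,138), and the black bottle at (360,145) could also be mistaken for it. I choose the black one in the stand. The units are at (255,229) and (364,222). Next is a close crop of all of these.

Run:
```python
from h import *
import pickle
t=pickle.load(open("top0.pkl","rb"));s=pickle.load(open("side0.pkl","rb"))
def crop(c,u,v,r=28): return cv2.resize(c["image"][v-r:v+r,u-r:u+r],(260,260),interpolation=cv2.INTER_CUBIC)
im=np.vstack([np.hstack([crop(t,255,229),crop(t,364,222),crop(t,441,255)]),np.hstack([crop(s,264,314),crop(s,320,213),crop(s,386,175,36)])])
cv2.imwrite("pics/crop0.png",cv2.convertScaleAbs(im,alpha=1.5))
for n,c,boxes in(("t",t,dict(ul=(225,195,290,262),ur=(338,190,392,252),st=(412,228,470,285))),("s",s,dict(ul=(215,268,310,366),ur=(280,178,356,258),st=(358,143,412,205)))):
    W=world(c)
    for k,(a,b,d,e) in boxes.items():
        P=W[b:e,a:d].reshape(-1,3);P=P[~np.isnan(P[:,0])]
        if k!="st":
            # plane fit on panel by ransac over points with z in 25..80
            Q=P[(P[:,2]>22)&(P[:,2]<90)]
            best=None;rng=np.random.default_rng(0)
            for _ in range(400):
                x=Q[rng.choice(len(Q),3,False)];nn=np.cross(x[1]-x[0],x[2]-x[0]);nn/=np.linalg.norm(nn)+1e-9
                if nn[2]<0:nn=-nn
                if nn[2]<.7: continue
                m=abs((Q-x[0])@nn)<1.5
                if best is None or m.sum()>best.sum():best=m
            F=Q[best];cc=F.mean(0);nn=np.linalg.svd(F-cc)[2][2];nn*=np.sign(nn[2])
            h=(P-cc)@nn
            C=P[(h>4)&(h<14)&(np.linalg.norm(P-cc,axis=1)<35)]
            D=P[(h>9)&(h<14)&(np.linalg.norm(P-cc,axis=1)<35)]
            rect=cv2.minAreaRect(F[:,:2].astype(np.float32))
            print(n,k,len(F),cc.round(1),"n",nn.round(3),"tilt",np.degrees(np.arccos(nn[2])).round(1),"yaw",np.degrees(np.arctan2(-nn[1],-nn[0])).round(1),"collar",C.mean(0).round(1),len(C),"disc",D.mean(0).round(1),len(D),rect)
        else:
            for lo,hi in((5,11),(56,63),(110,130)):
                Q=P[(P[:,2]>lo)&(P[:,2]<hi)]
                if len(Q)>5: print(n,k,lo,len(Q),Q.mean(0).round(1),Q.min(0).round(0),Q.max(0).round(0),cv2.minAreaRect(Q[:,:2].astype(np.float32)))
```

```text
t ul 847 [535.8 191.1  54.2] n [-0.493  0.083  0.866] tilt 30.0 yaw -9.5 collar [529.6 190.7  59.9] 281 disc [527.1 190.6  61.8] 97 ((532.672119140625, 191.0081787109375), (100.02035522460938, 109.9729995727539), 78.31230163574219)
t ur 892 [552.6 -54.2  53.3] n [-0.499  0.042  0.865] tilt 30.1 yaw -4.8 collar [546.3 -54.4  59.1] 269 disc [544.7 -54.3  61.4] 96 ((550.9334106445312, -55.175636291503906), (99.67845916748047, 108.73248291015625), 84.49603271484375)
t st 5 266 [ 463.1 -212.6    7.4] [ 414. -302.    5.] [ 545. -172.   11.] ((480.147705078125, -237.37197875976562), (130.0792236328125, 129.71458435058594), 1.0747286081314087)
t st 56 324 [ 469.4 -220.    59.1] [ 442. -254.   56.] [ 503. -194.   63.] ((472.4554748535156, -223.0974884033203), (56.977718353271484, 57.04957962036133), 83.99568176269531)
t st 110 162 [ 472.1 -222.2  118.2] [ 456. -239.  111.] [ 488. -207.  126.] ((472.59527587890625, -222.8900604248047), (30.100582122802734, 24.186601638793945), 27.69356918334961)
s ul 2698 [535.9 194.1  53.7] n [-0.487  0.102  0.867] tilt 29.9 yaw -11.8 collar [530.8 193.6  60.
[... 203 characters left out ...]
yaw -4.8 collar [548.5 -52.9  60.7] 315 disc [546.8 -53.6  62.1] 130 ((552.8322143554688, -54.57044219970703), (100.90022277832031, 110.41531372070312), 84.40520477294922)
s st 5 340 [ 474.1 -228.4    8.2] [ 434. -363.    5.] [ 563. -181.   11.] ((498.595458984375, -270.83740234375), (127.90464782714844, 182.2144317626953), 2.275125503540039)
s st 56 338 [ 476.5 -216.7   60.1] [ 445. -286.   56.] [ 563. -191.   63.] ((505.00830078125, -234.44003295898438), (67.26839447021484, 133.80784606933594), 69.86575317382812)
s st 110 165 [ 473.9 -218.2  118.4] [ 458. -237.  110.] [ 491. -205.  125.] ((474.22491455078125, -221.34925842285156), (30.44207763671875, 26.272817611694336), 26.52562713623047)
```

View pics/crop0.png

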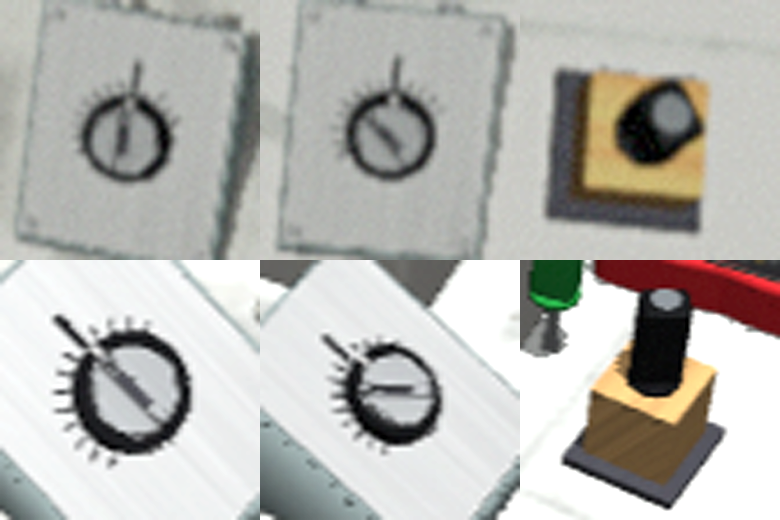

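The black driver in the stand is confirmed. The right unit, top (364,222) and side (320,213), is unit_a because its slot is turned off the mark. Next I'll rectify its disc to get the angle, then work out the approach.

```bash
cat >> h.py <<'E'
S0=np.array([546.4,-54.2,61.5]); YAW=np.radians(-5.1)
U=R.from_euler("ZY",[YAW,-np.pi/6]).as_matrix()  # x uphill, y left, z normal
def rect(c,half=26,n=260,org=None):
    g=np.linspace(-half,half,n); X,Y=np.meshgrid(g,g)  # cols: -y ; rows: down slope
    P=(S0 if org is None else org)+(-Y)[...,None]*U[:,0]+(-X)[...,None]*U[:,1]
    q=proj(c,P.reshape(-1,3)).reshape(n,n,2).astype(np.float32)
    return cv2.remap(c["image"],q[...,0],q[...,1],cv2.INTER_CUBIC)
def blade_pose(ang,tip,axis=None,L=133.5):
    """tool pose: driver axis=n, blade width direction at ang (rad, ccw from uphill in U)"""
    pass
def rel(pos,Rm,s=None):
    s=s or get_state(); R0=R.from_rotvec(s["tool_rot"])
    d=R0.inv().apply(np.asarray(pos,float)-s["position"]); return d.round(1),(R0.inv()*R.from_matrix(Rm)).as_rotvec().round(4)
def toolR(y,z):
    z=np.array(z,float)/np.linalg.norm(z); y=np.array(y,float); y-=z*(y@z); y/=np.linalg.norm(y); return np.c_[np.cross(y,z),y,z]
E
python3 - <<'E'
from h import *
import pickle
t=pickle.load(open("top0.pkl","rb"));s=pickle.load(open("side0.pkl","rb"))
a,b=rect(t),rect(s)
cv2.imwrite("pics/rect0.png",cv2.resize(cv2.convertScaleAbs(np.hstack([a*1.6,b*1.0])),(800,400)))
for im in(a,b):
    g=im.min(2).astype(float);X,Y=np.meshgrid(np.linspace(-26,26,260),np.linspace(-26,26,260))
    for cx,cy in((0,0),):
        r=np.hypot(X,Y);m=r<13
        w=np.clip(np.median(g[m])*0.8-g,0,None)*m
        x=(X*w).sum()/w.sum();y=(Y*w).sum()/w.sum()
        C=np.cov(np.c_[X[m],-Y[m]].T,aweights=w[m]);e,v=np.linalg.eigh(C);d=v[:,1]
        print("centroid",x,y,"dir ccw from up deg",np.degrees(np.arctan2(-d[0],d[1]))%180,e)
a=np.radians(-63)
print(rel([472.5,-222,230],toolR([np.cos(a),np.sin(a),0],[0,0,-1])))
E
```

```text
centroid -1.4288458238428428 1.0622470418591645 dir ccw from up deg 45.997970395567066 [ 1.84904039 31.49155112]
centroid -1.871939894289891 -1.7378574943842424 dir ccw from up deg 42.834404135091106 [ 1.5914838  32.10348443]
(array([-521.2, -704.8,   73.9]), array([-6.0000e-04,  1.1000e-03,  2.2886e+00]))
```

View pics/rect0.png

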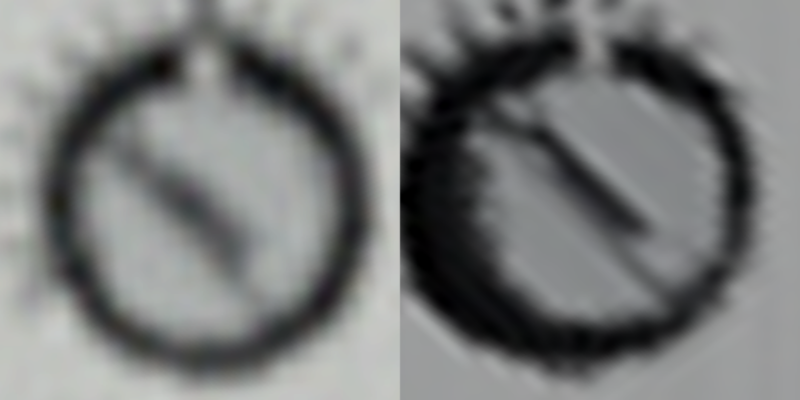

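The pointer is at about +45° (0.78 rad). The slot centre sits about 0.8 mm to −y of my estimate. Moving above the driver now.

Call:
step_arm:
  moves:
    - [[-521, -705, 0], [0, 0, 2.2886], -1]
    - [[-521, -705, 0], [0, 0, 2.2886], -1]
    - [[-521, -705, 0], [0, 0, 2.2886], -1]
    - [[-521, -705, 0], [0, 0, 2.2886], -1]
    - [[-521, -705, 0], [0, 0, 2.2886], -1]
    - [[-521, -705, 0], [0, 0, 2.2886], -1]
    - [[-521, -705, 0], [0, 0, 2.2886], -1]
    - [[-521, -705, 0], [0, 0, 2.2886], -1]
    - [[-521, -705, 0], [0, 0, 2.2886], -1]
    - [[-521, -705, 0], [0, 0, 2.2886], -1]
    - [[-521, -705, 0], [0, 0, 2.2886], -1]
    - [[-521, -705, 0], [0, 0, 2.2886], -1]

```text
time_s: 1.3
position: [402.4, 43.7, 304.0]
tool_rot: [2.791, 1.442, 0.001]
contact_force: [1.4, 0.5, 0.5]
opening: 85.2
finger_force: 0.0
```

Run:
```python
from h import *
a=np.radians(-63)
print(rel([473,-222,230],toolR([np.cos(a),np.sin(a),0],[0,0,-1])),get_state()["joint_pos"])
```

```text
(array([-175.9,  211.3,   74. ]), array([ 4.000e-04, -5.000e-04,  4.826e-01])) [ 4.52164182e-02 -5.02751807e-01  1.97400724e+00  5.22260718e-05
  1.66969252e+00  6.62206573e-01]
```

Call:
step_arm:
  moves:
    - [[-176, 211, 74], [0, 0, 0.483], -1]
    - [[-176, 211, 74], [0, 0, 0.483], -1]
    - [[-176, 211, 74], [0, 0, 0.483], -1]
    - [[-176, 211, 74], [0, 0, 0.483], -1]
    - [[-176, 211, 74], [0, 0, 0.483], -1]
    - [[-176, 211, 74], [0, 0, 0.483], -1]
    - [[-176, 211, 74], [0, 0, 0.483], -1]
    - [[-176, 211, 74], [0, 0, 0.483], -1]

```text
time_s: 2.1
position: [474.3, -219.8, 229.3]
tool_rot: [-3.052, -0.739, 0.002]
contact_force: [-0.4, 0.6, 0.5]
opening: 85.5
finger_force: 0.0
```

Run:
```python
from h import *
a=np.radians(-63)
print(rel([473,-222,146.5],toolR([np.cos(a),np.sin(a),0],[0,0,-1])))
c=read_camera("side");W=world(c)
P=W[100:205,340:440].reshape(-1,3);P=P[(P[:,2]>75)&(P[:,2]<123)&(np.hypot(P[:,0]-473,P[:,1]+222)<35)]
if len(P): print(len(P),P.min(0),P.max(0)); Q=P[P[:,2]>114]; print(cv2.minAreaRect(Q[:,:2].astype(np.float32)) if len(Q)>4 else 0)
cv2.imwrite("pics/g1.png",cv2.resize(c["image"][90:210,320:480],(800,600),interpolation=cv2.INTER_CUBIC))
```

```text
(array([-2.1,  1.5, 82.8]), array([-0.0014,  0.0008,  0.0042]))
349 [ 457.55979246 -236.66690849   75.075964  ] [ 492.0933607  -204.70343137  122.66841374]
((474.7260437011719, -222.12399291992188), (30.031883239746094, 25.444372177124023), 29.473388671875)
```

View pics/g1.png

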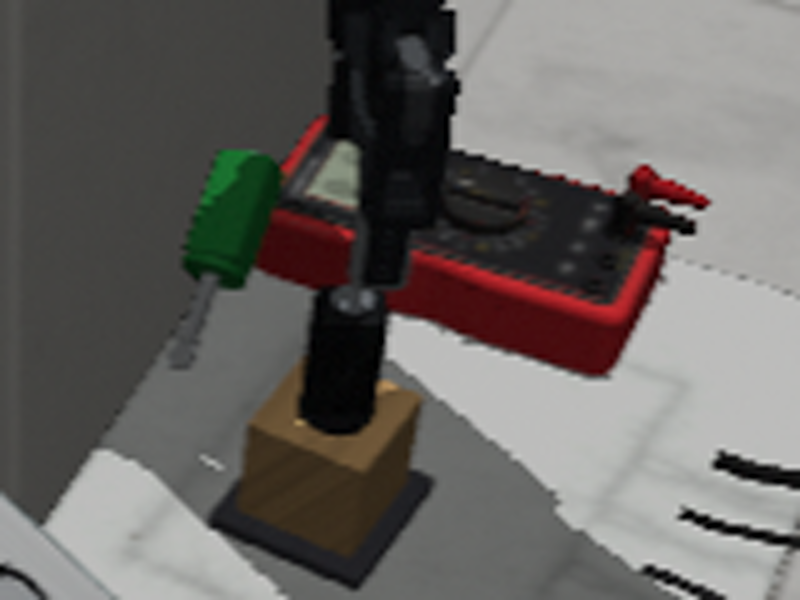

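The gripper is in line above the black handle at (345,350), and the green look-alike at (235,215) is clear of it. Going down to grip.

Call:
step_arm:
  moves:
    - [[-1.5, 1.5, 40], [0, 0, -0.01], -1]
    - [[-1.5, 1.5, 70], [0, 0, -0.01], -1]
    - [[-1.5, 1.5, 83], [0, 0, -0.01], -1]
    - [[-1.5, 1.5, 83], [0, 0, -0.01], -1]
    - [[-1.5, 1.5, 83], [0, 0, -0.01], 1]
    - [[-1.5, 1.5, 83], [0, 0, -0.01], 1]
    - [[-1.5, 1.5, 83], [0, 0, -0.01], 1]
    - [[-1.5, 1.5, 83], [0, 0, -0.01], 1]
    - [[-1.5, 1.5, 83], [0, 0, -0.01], 1]
    - [[-1.5, 1.5, 83], [0, 0, -0.01], 1]
    - [[-1.5, 1.5, 83], [0, 0, -0.01], 1]
    - [[-1.5, 1.5, 83], [0, 0, -0.01], 1]

```text
time_s: 3.35
position: [474.1, -221.7, 147.8]
tool_rot: [3.048, 0.757, 0.001]
contact_force: [-0.8, 0.7, 5.9]
opening: 23.3
finger_force: 59.3
```

Call:
step_arm:
  moves:
    - [[0, 0, -25], [0, 0, 0], 1]
    - [[0, 0, -55], [0, 0, 0], 1]
    - [[0, 0, -95], [0, 0, 0], 1]
    - [[0, 0, -130], [0, 0, 0], 1]
    - [[0, 0, -130], [0, 0, 0], 1]

```text
time_s: 3.85
position: [474.7, -221.9, 282.2]
tool_rot: [3.045, 0.756, 0.008]
contact_force: [0.9, -0.6, -1.2]
opening: 23.8
finger_force: 58.9
```

```bash
cat >> h.py <<'E'
S0=np.array([546.4,-55.,61.5]); L=134.8
def tgt(deg,h,off=(0,0)):
    """blade at deg (ccw from uphill), tip h mm above the disc face"""
    a=np.radians(deg); yd=np.sin(a)*U[:,0]-np.cos(a)*U[:,1]  # tool y = blade dir - 90deg
    return S0+off[0]*U[:,0]+off[1]*U[:,1]+(h+L)*U[:,2], toolR(yd,-U[:,2])
E
python3 - <<'E'
from h import *
s=get_state();print(s["position"],s["contact_force"],s["opening"])
print(rel(*tgt(70,50)))
c=read_camera("side")
cv2.imwrite("pics/g2.png",cv2.resize(c["image"][60:210,300:500],(800,600),interpolation=cv2.INTER_CUBIC))
E
```

```text
[ 474.67217656 -221.94404099  282.20408828] [ 0.93871105 -0.64944008 -1.18437625] 23.753837815125888
(array([  63.7, -164.7,   60. ]), array([-0.4101,  0.3296, -0.6307]))
```

View pics/g2.png

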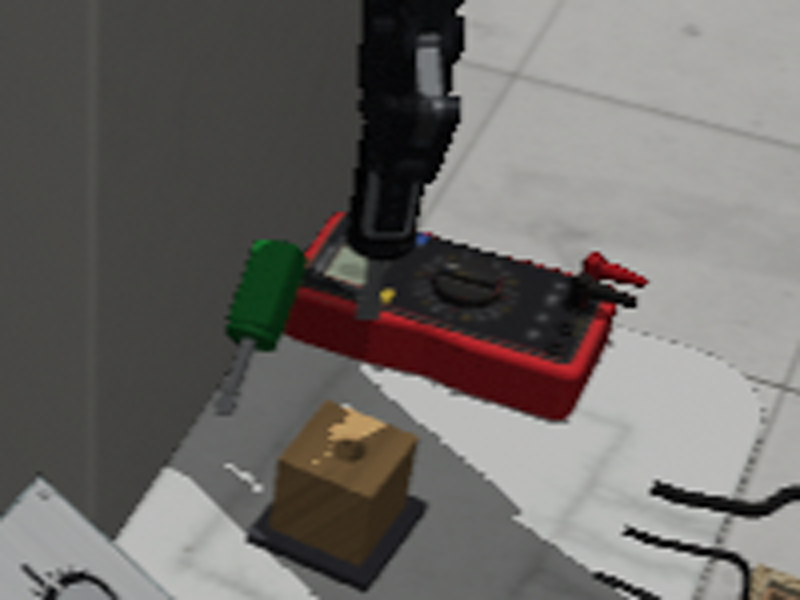

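The driver hangs straight in the gripper with its blade at (370,310), and the stand hole is at (347,447). Next I go to a pose 50 mm off the adjuster, with the blade 25° counter-clockwise of the slot.

Call:
step_arm:
  moves:
    - [[64, -165, 60], [-0.41, 0.33, -0.631], 1]
    - [[64, -165, 60], [-0.41, 0.33, -0.631], 1]
    - [[64, -165, 60], [-0.41, 0.33, -0.631], 1]
    - [[64, -165, 60], [-0.41, 0.33, -0.631], 1]
    - [[64, -165, 60], [-0.41, 0.33, -0.631], 1]
    - [[64, -165, 60], [-0.41, 0.33, -0.631], 1]
    - [[64, -165, 60], [-0.41, 0.33, -0.631], 1]
    - [[64, -165, 60], [-0.41, 0.33, -0.631], 1]

```text
time_s: 4.7
position: [452.9, -45.9, 216.2]
tool_rot: [2.341, 1.484, 0.581]
contact_force: [0.1, -0.5, -1.5]
opening: 23.2
finger_force: 59.4
```

Run:
```python
from h import *
import pickle
s=get_state();print(s["position"],s["contact_force"],s["opening"],s["joint_pos"])
print(rel(*tgt(70,10)))
for n in("side","top"):
    c=read_camera(n); W=world(c); pickle.dump(c,open(n+"1.pkl","wb"))
    P=W.reshape(-1,3); P=P[~np.isnan(P[:,0])]; q=(P-S0)@U
    # expected driver points: shank/flange/handle; height along axis relative to TCP
    h=q[:,2]; r=np.hypot(q[:,0],q[:,1])
    for lo,hi in((52,64),(66,96),(97,103),(103,112)):
        m=(h>lo)&(h<hi)&(r<25)
        if m.sum(): print(n,lo,hi,m.sum(),q[m].min(0).round(1),q[m].max(0).round(1),q[m].mean(0).round(1))
    print(proj(c,[S0,S0+50*U[:,2]]))
c=pickle.load(open("side1.pkl","rb"));u,v=proj(c,S0+40*U[:,2])[0].astype(int);u2,v2=proj(t:=pickle.load(open("top1.pkl","rb")),S0+40*U[:,2])[0].astype(int)
f=lambda c,u,v:cv2.resize(c["image"][v-40:v+40,u-40:u+40],(400,400),interpolation=cv2.INTER_CUBIC)
cv2.imwrite("pics/g3.png",np.hstack([f(c,u,v),f(t,u2,v2)]))
```

```text
[452.94548936 -45.87408109 216.16381854] [ 0.05511473 -0.54317486 -1.45802716] 23.219237852317292 [-0.17922783 -0.62600384  2.23501322  0.05466163  1.02004756  0.24520024]
(array([ 0.7,  4.3, 36.1]), array([-0.0087,  0.0009, -0.0033]))
side 52 64 12 [-7.9  1.  54. ] [-0.9  8.3 63.8] [-3.7  4.7 60. ]
side 66 96 27 [-18.7   3.4  66.8] [11.7 17.1 95.5] [-2.5  8.6 82.9]
side 97 103 41 [-18.7  -0.3  97.4] [ 11.7  18.7 102.5] [-2.1 13.1 99.1]
side 103 112 47 [-11.4   2.7 103.3] [ 16.9  19.  111.9] [  1.3  13.8 107.7]
[[321.51194906 212.217588  ]
 [332.7668625  202.04421029]]
top 52 64 1 [-4.1  6.  55.5] [-4.1  6.  55.5] [-4.1  6.  55.5]
top 66 96 1 [ 9.3  5.4 94.3] [ 9.3  5.4 94.3] [ 9.3  5.4 94.3]
top 97 103 9 [-6.7  1.5 97.7] [ 11.6  16.8 102.8] [  1.3  12.8 100.1]
top 103 112 9 [ -5.8   1.8 103. ] [ 15.2  16.6 111.6] [  4.3  10.6 108.2]
[[363.6482249  222.49725451]
 [363.91234604 229.64414935]]
```

View pics/g3.png

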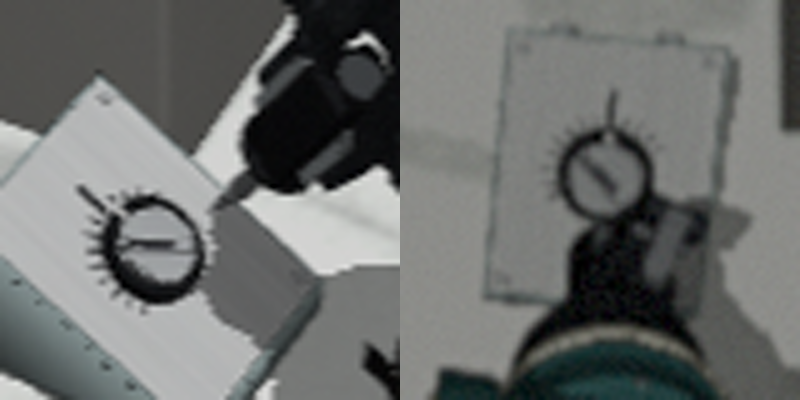

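The driver is off the panel with its blade tip at (213,208), and the adjuster below at (150,245) is untouched. Correcting laterally and coming to 10 mm above the face.

Call:
step_arm:
  moves:
    - [[0.7, 4.3, 10], [-0.009, 0.001, -0.003], 1]
    - [[0.7, 4.3, 30], [-0.009, 0.001, -0.003], 1]
    - [[0.7, 4.3, 36], [-0.009, 0.001, -0.003], 1]
    - [[0.7, 4.3, 36], [-0.009, 0.001, -0.003], 1]
    - [[0.7, 4.3, 36], [-0.009, 0.001, -0.003], 1]

```text
time_s: 5.3
position: [474.6, -48.4, 188.0]
tool_rot: [2.329, 1.484, 0.589]
contact_force: [-0.6, 0.7, -1.3]
opening: 23.5
finger_force: 59.3
```

```bash
cat >> h.py <<'E'
def report(deg=None,h=0):
    s=get_state();q=(s["position"]-S0)@U;y=U.T@R.from_rotvec(s["tool_rot"]).as_matrix()
    print("t",s["time_s"],"tcp-panel x,y,h",(q-[0,0,L]).round(2),"blade deg",np.degrees(np.arctan2(y[0,1],-y[1,1])).round(2),"axis",y[:,2].round(4),"F panel",(s["contact_force"]@U).round(2),"M panel",(s["wrist_torque"]@U).round(3),s["opening"].round(1))
    if deg is not None: print("rel",rel(*tgt(deg,h)))
E
python3 - <<'E'
from h import *
report(70,2)
c=read_camera("side"); u,v=proj(c,S0+10*U[:,2])[0].astype(int)
q=proj(c,[S0+10*U[:,2]+a*U[:,0]+b*U[:,1] for a,b in((0,0),)])
cv2.imwrite("pics/g4.png",cv2.resize(c["image"][v-30:v+30,u-30:u+30],(600,600),interpolation=cv2.INTER_CUBIC)); print(q,u,v, [(proj(c,S0+h*U[:,2])[0]-[u-30,v-30])*10 for h in (0,5,10,15)])
E
```

```text
Traceback (most recent call last):
  File "h.py", line 35, in report
    print("t",s["time_s"],"tcp-panel x,y,h",(q-[0,0,L]).round(2),"blade deg",np.degrees(np.arctan2(y[0,1],-y[1,1])).round(2),"axis",y[:,2].round(4),"F panel",(s["contact_force"]@U).round(2),"M panel",(s["wrist_torque"]@U).round(3),s["opening"].round(1))
                                                                                                                                                                                                                                       ^^^^^^^^^^^^^^^^^^
AttributeError: 'float' object has no attribute 'round'
```

```bash
sed -i 's/,s\["opening"\].round(1))/)/' h.py
python3 - <<'E'
from h import *
report(70,2)
c=read_camera("side"); u,v=proj(c,S0+10*U[:,2])[0].astype(int)
cv2.imwrite("pics/g4.png",cv2.resize(c["image"][v-30:v+30,u-30:u+30],(600,600),interpolation=cv2.INTER_CUBIC)); print([((proj(c,S0+h*U[:,2])[0]-[u-30,v-30])*10).round() for h in (0,5,10,15)])
E
```

```text
t 5.3 tcp-panel x,y,h [ 0.84  0.2  10.84] blade deg 70.09 axis [ 2.e-03  5.e-04 -1.e+00] F panel [-1.23  0.69 -0.75] M panel [-0.037  0.272 -0.001]
rel (array([-0.5, -0.7,  8.8]), array([ 0.0017, -0.0012,  0.0016]))
[array([285., 322.]), array([296., 312.]), array([307., 303.]), array([318., 293.])]
```

View pics/g4.png

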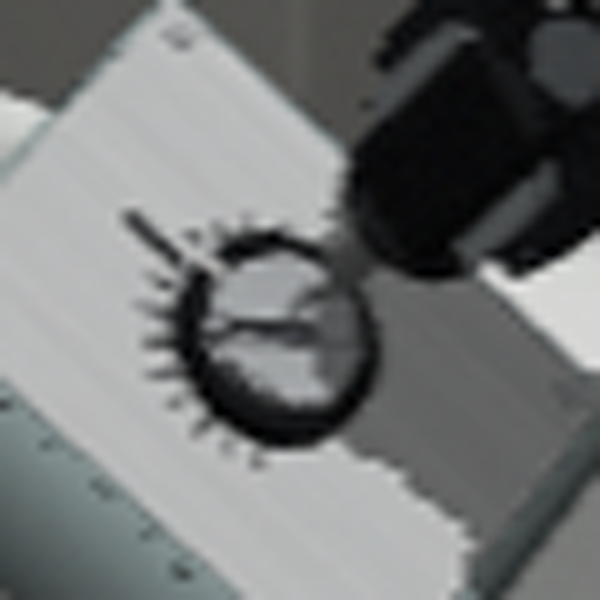

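The blade tip, at about (310,297), is roughly 10 mm above the disc centre at (285,325), as computed. Lowering in small steps now.

Call:
step_arm:
  moves:
    - [[-0.5, -0.7, 4], [0, 0, 0], 1]
    - [[-0.5, -0.7, 7], [0, 0, 0], 1]
    - [[-0.5, -0.7, 9], [0, 0, 0], 1]
    - [[-0.5, -0.7, 9], [0, 0, 0], 1]
    - [[-0.5, -0.7, 9], [0, 0, 0], 1]

```text
time_s: 5.85
position: [478.4, -48.9, 179.5]
tool_rot: [2.328, 1.484, 0.59]
contact_force: [0.2, 0.4, -1.2]
opening: 23.5
finger_force: 59.3
```

```bash
python3 -c "
from h import *
report(70,0)"
```

```text
t 5.85 tcp-panel x,y,h [-0.14  0.02  1.57] blade deg 70.11 axis [ 2.5e-03  6.0e-04 -1.0e+00] F panel [-0.44  0.37 -1.08] M panel [-0.011  0.351  0.001]
rel (array([0. , 0.1, 1.6]), array([ 0.0021, -0.0014,  0.002 ]))
```

Call:
step_arm:
  moves:
    - [[0, 0, 1], [0, 0, 0], 1]
    - [[0, 0, 2], [0, 0, 0], 1]
    - [[0, 0, 2.5], [0, 0, 0], 1]
    - [[0, 0, 2.5], [0, 0, 0], 1]

```text
time_s: 6.25
position: [479.7, -49.0, 177.5]
tool_rot: [2.328, 1.484, 0.59]
contact_force: [-1.2, 0.8, 0.4]
opening: 23.8
finger_force: 59.6
```

```bash
python3 -c "
from h import *
report(70,-2)"
```

```text
t 6.25 tcp-panel x,y,h [-0.    0.04 -0.88] blade deg 70.12 axis [ 2.8e-03  6.0e-04 -1.0e+00] F panel [-0.91  0.7   0.93] M panel [ 0.007  0.325 -0.025]
rel (array([-0. ,  0. ,  1.1]), array([ 0.0024, -0.0015,  0.002 ]))
```

The blade is touching at about 2 N. I press lightly and rotate clockwise toward the slot.

Call:
step_arm:
  moves:
    - [[0, 0, 1], [0, 0, 0], 1]
    - [[0, 0, 2], [0, 0, 0], 1]
    - [[0, 0, 2], [0, 0, 0.07], 1]
    - [[0, 0, 2], [0, 0, 0.14], 1]
    - [[0, 0, 2], [0, 0, 0.2], 1]
    - [[0, 0, 2], [0, 0, 0.26], 1]
    - [[0, 0, 2], [0, 0, 0.32], 1]
    - [[0, 0, 2], [0, 0, 0.38], 1]
    - [[0, 0, 2], [0, 0, 0.44], 1]
    - [[0, 0, 2], [0, 0, 0.44], 1]

```text
time_s: 7.25
position: [480.6, -49.1, 175.4]
tool_rot: [2.67, 0.965, 0.693]
contact_force: [-0.2, -0.2, -1.7]
opening: 23.0
finger_force: 59.4
```

```bash
python3 -c "
from h import *
report(45,-4)"
```

```text
t 7.25 tcp-panel x,y,h [-0.28  0.04 -3.12] blade deg 44.84 axis [ 2.2e-03  6.0e-04 -1.0e+00] F panel [-0.96 -0.2  -1.37] M panel [-0.003  0.338 -0.008]
rel (array([0.2, 0.2, 0.9]), array([ 0.0011, -0.002 , -0.0027]))
```

The normal force fell back to its baseline at 3 mm depth, so the blade is in the slot. I seat it a little deeper and turn clockwise to just past zero.

Call:
step_arm:
  moves:
    - [[0.2, 0, 1.3], [0, 0, 0], 1]
    - [[0.2, 0, 1.3], [0, 0, 0.1], 1]
    - [[0.2, 0, 1.3], [0, 0, 0.2], 1]
    - [[0.2, 0, 1.3], [0, 0, 0.3], 1]
    - [[0.2, 0, 1.3], [0, 0, 0.4], 1]
    - [[0.2, 0, 1.3], [0, 0, 0.5], 1]
    - [[0.2, 0, 1.3], [0, 0, 0.6], 1]
    - [[0.2, 0, 1.3], [0, 0, 0.7], 1]
    - [[0.2, 0, 1.3], [0, 0, 0.8], 1]
    - [[0.2, 0, 1.3], [0, 0, 0.88], 1]
    - [[0.2, 0, 1.3], [0, 0, 0.88], 1]

```text
time_s: 8.35
position: [481.4, -49.5, 174.4]
tool_rot: [-3.019, 0.282, -0.817]
contact_force: [-0.3, -5.3, -1.3]
opening: 23.1
finger_force: 59.4
```

Run:
```python
from h import *
report(-12,-4.5)
c=read_camera("side"); u,v=proj(c,S0)[0].astype(int);b=read_camera("top")
cv2.imwrite("pics/g5.png",np.hstack([cv2.resize(c["image"][v-20:v+20,u-20:u+20],(400,400),interpolation=cv2.INTER_CUBIC),cv2.resize(np.hstack([cv2.convertScaleAbs(rect(b,20),alpha=1.6)]),(400,400))]))
```

```text
t 8.35 tcp-panel x,y,h [-0.01 -0.3  -4.39] blade deg -5.57 axis [ 2.5e-03 -7.0e-04 -1.0e+00] F panel [-0.47 -5.29 -1.23] M panel [-1.39   0.3    0.039]
rel (array([-0. , -0.3,  0.1]), array([ 0.0003, -0.0026,  0.1123]))
```

View pics/g5.png

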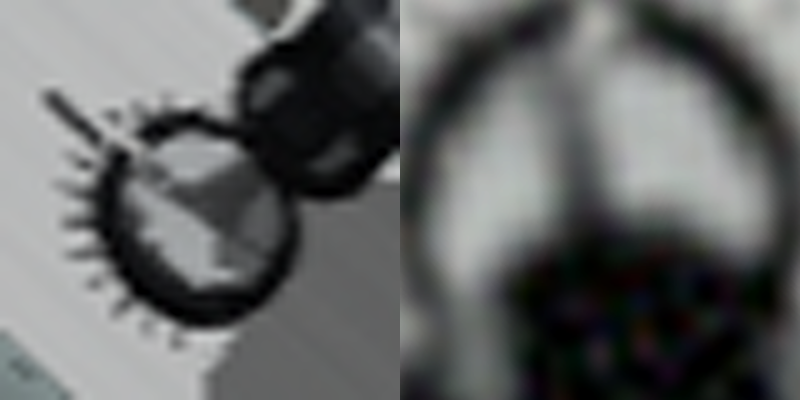

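The disc has followed. In the right-hand view its pointer at (570,100) is still slightly counter-clockwise of the white dash at (592,30). Turning the rest.

Call:
step_arm:
  moves:
    - [[0, 0, 0], [0, 0, 0.04], 1]
    - [[0, 0, 0], [0, 0, 0.08], 1]
    - [[0, 0, 0], [0, 0, 0.112], 1]
    - [[0, 0, 0], [0, 0, 0.112], 1]
    - [[0, 0, 0], [0, 0, 0.112], 1]

```text
time_s: 8.95
position: [481.4, -49.5, 174.4]
tool_rot: [-2.972, 0.442, -0.808]
contact_force: [-0.3, -6.1, -0.5]
opening: 23.3
finger_force: 59.5
```

```bash
cat > ang.py <<'E'
from h import *
def fit(c,org,lo,hi,sg=1,half=22):
    im=cv2.GaussianBlur(rect(c,half,440,org),(0,0),3).min(2).astype(float); k=440/(2*half); A=[]
    rs=np.arange(lo,hi,.5)
    for d in np.arange(-60,60.1,.5):
        a=np.radians(d); px=(half-rs*np.sin(a))*k; py=(half-rs*np.cos(a))*k
        A.append(im[py.astype(int).clip(0,439),px.astype(int).clip(0,439)].mean())
    A=np.array(A); D=np.arange(-60,60.1,.5); w=np.clip(np.sort(A)[len(A)//2]-A,0,None) if sg>0 else np.clip(A-np.sort(A)[len(A)//2],0,None)
    i=w.argmax(); m=abs(D-D[i])<12; return (D[m]*w[m]).sum()/w[m].sum(), w[i]
def show(n0="top"):
    for n in("top","side"):
        c=read_camera(n)
        print(n,"pointer",fit(c,S0-0*U[:,2],10,14.5),"sunk4",fit(c,S0-4*U[:,2],10,14.5),"dash",fit(c,S0-3*U[:,2],18,21.5,-1),"mark line",fit(c,S0-11*U[:,2],25,33,1,half=36))
E
python3 -c "
from ang import *
report(-12,-4.5); show()"
```

```text
t 8.95 tcp-panel x,y,h [-0.04 -0.31 -4.41] blade deg -11.81 axis [ 2.4e-03 -7.0e-04 -1.0e+00] F panel [-0.03 -6.1  -0.6 ] M panel [-1.452  0.287  0.068]
rel (array([-0. , -0.3,  0.1]), array([ 0.0002, -0.0025,  0.0033]))
top pointer (np.float64(16.259846827133483), np.float64(34.1111111111111)) sunk4 (np.float64(18.25774869109948), np.float64(28.555555555555557)) dash (np.float64(0.24725274725274737), np.float64(33.57142857142857)) mark line (np.float64(-0.004759218783050131), np.float64(53.1875))
side pointer (np.float64(6.486688263330351), np.float64(79.00000000000001)) sunk4 (np.float64(-6.825589243069254), np.float64(58.1111111111111)) dash (np.float64(-1.9720630372492836), np.float64(138.71428571428572)) mark line (np.float64(-2.027279779348388), np.float64(105.5))
```

The fit is confused because the gripper blocks the view, though the mark itself fits at 0°. I centre the blade in its play, withdraw along the axis, and measure the bare disc.

Call:
step_arm:
  moves:
    - [[0, 0, 0], [0, 0, -0.1], 1]
    - [[0, 0, 0], [0, 0, -0.2], 1]
    - [[0, 0, 0], [0, 0, -0.2], 1]
    - [[0, 0, -5], [0, 0, -0.2], 1]
    - [[0, 0, -15], [0, 0, -0.2], 1]
    - [[0, 0, -50], [0, 0, -0.2], 1]
    - [[0, 0, -75], [0, 0, -0.2], 1]
    - [[0, 0, -75], [0, 0, -0.2], 1]

```text
time_s: 9.85
position: [443.5, -45.7, 243.8]
tool_rot: [3.008, -0.148, 0.82]
contact_force: [0.6, -0.6, -0.9]
opening: 23.3
finger_force: 59.7
```

Run:
```python
from ang import *
report(12,20); show()
a,b=read_camera("top"),read_camera("side")
cv2.imwrite("pics/g6.png",np.hstack([cv2.resize(cv2.convertScaleAbs(rect(a,26),alpha=1.6),(400,400)),cv2.resize(rect(b,26),(400,400))]))
```

```text
t 9.85 tcp-panel x,y,h [ 1.69  0.14 74.72] blade deg -0.53 axis [ 8.6e-03  2.0e-04 -1.0e+00] F panel [ 0.08 -0.59 -1.09] M panel [-0.008  0.316  0.018]
rel (array([-2.2,  0.2, 54.7]), array([ 0.0006, -0.0086, -0.2188]))
top pointer (np.float64(17.187897815241698), np.float64(33.33333333333334)) sunk4 (np.float64(19.728523334107265), np.float64(26.333333333333343)) dash (np.float64(0.3118295158016814), np.float64(31.85714285714286)) mark line (np.float64(0.05907232482729451), np.float64(52.1875))
side pointer (np.float64(6.477476777177503), np.float64(75.77777777777777)) sunk4 (np.float64(-6.82001834070558), np.float64(56.0)) dash (np.float64(-1.942788523394948), np.float64(132.85714285714286)) mark line (np.float64(-2.0404981632470207), np.float64(101.25))
```

View pics/g6.png

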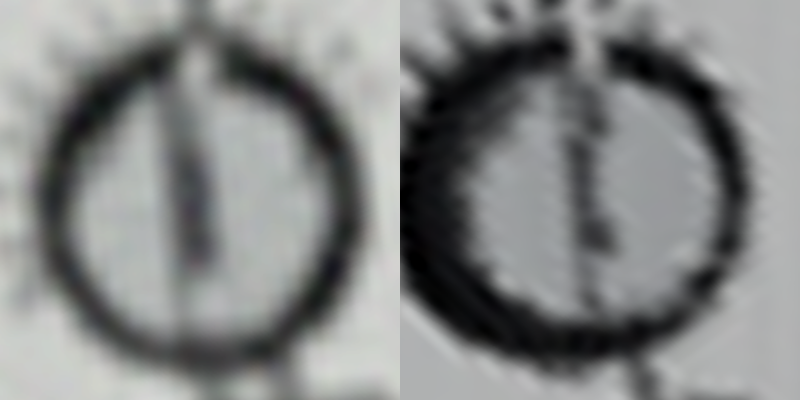

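The disc is clear of the blade. Its slot runs from about (180,100) to (200,260) on the left image, still a few degrees counter-clockwise of the mark. I'll fit its axis properly.

```bash
cat > slot.py <<'E'
from h import *
import pickle
def slot(c,half=26,n=520):
    g=cv2.GaussianBlur(rect(c,half,n),(0,0),2).min(2).astype(float);X,Y=np.meshgrid(np.linspace(-half,half,n),np.linspace(-half,half,n))
    out=[]
    for rr in (9,11):
        cx=cy=0.
        for _ in range(3):
            m=np.hypot(X-cx,Y-cy)<rr
            w=np.clip(np.percentile(g[m],60)*0.82-g,0,None)*m
            cx,cy=(X*w).sum()/w.sum(),(Y*w).sum()/w.sum()
        e,v=np.linalg.eigh(np.cov(np.c_[X[m],-Y[m]].T,aweights=w[m]));d=v[:,1]
        out.append((np.degrees(np.arctan(-d[0]/d[1])).round(1),cx.round(1),cy.round(1),e.round(1).tolist()))
    return out
E
python3 - <<'E'
from slot import *
for n in("top","side"):
    print(n,"before",slot(pickle.load(open(n+"0.pkl","rb"))),"now",slot(read_camera(n)))
E
```

```text
top before [(np.float64(44.9), np.float64(-1.3), np.float64(1.9), [1.7, 18.8]), (np.float64(45.5), np.float64(-1.8), np.float64(1.6), [2.2, 27.5])] now [(np.float64(6.4), np.float64(-1.1), np.float64(0.9), [1.9, 21.6]), (np.float64(6.6), np.float64(-1.2), np.float64(0.5), [2.1, 27.5])]
side before [(np.float64(44.1), np.float64(-1.9), np.float64(-0.9), [1.7, 21.6]), (np.float64(43.8), np.float64(-2.9), np.float64(-1.9), [1.7, 31.6])] now [(np.float64(7.2), np.float64(-1.7), np.float64(-0.6), [1.7, 25.9]), (np.float64(3.5), np.float64(-1.7), np.float64(-2.7), [2.0, 38.7])]
```

Both views agree that about 6.5° remains. Re-engaging.

```bash
python3 -c "
from h import *
report(6,3)"
```

```text
t 10.15 tcp-panel x,y,h [-0.79  0.18 69.71] blade deg -0.49 axis [ 7.e-04  8.e-04 -1.e+00] F panel [-1.15 -1.15 -1.27] M panel [-0.01   0.341  0.033]
rel (array([ 0.7,  0.2, 66.7]), array([-0.0008, -0.0007, -0.1133]))
```

Call:
step_arm:
  moves:
    - [[0.7, 0.2, 40], [0, 0, -0.11], 1]
    - [[0.7, 0.2, 60], [0, 0, -0.11], 1]
    - [[0.7, 0.2, 66], [0, 0, -0.11], 1]
    - [[0.7, 0.2, 66], [0, 0, -0.11], 1]
    - [[0.7, 0.2, 70], [0, 0, -0.11], 1]
    - [[0.7, 0.2, 73], [0, 0, -0.11], 1]
    - [[0.7, 0.2, 74.2], [0, 0, -0.11], 1]
    - [[0.7, 0.2, 74.2], [0, 0, -0.11], 1]

```text
time_s: 10.95
position: [481.6, -49.2, 175.9]
tool_rot: [2.987, 0.019, 0.802]
contact_force: [0.1, -0.8, -1.1]
opening: 23.2
finger_force: 59.6
```

```bash
python3 -c "
from h import *
report(-18.5,-4.5)"
```

```text
t 10.95 tcp-panel x,y,h [ 0.87 -0.03 -3.19] blade deg 5.83 axis [ 3.e-03  6.e-04 -1.e+00] F panel [-0.37 -0.8  -1.  ] M panel [ 0.001  0.333 -0.014]
rel (array([-0.9, -0.1,  1.3]), array([-0.0009, -0.0029,  0.4246]))
```

There is no resistance at 3 mm depth, so the blade is in the slot. Turning to −18.5°.

Call:
step_arm:
  moves:
    - [[0, 0, 0], [0, 0, 0.08], 1]
    - [[0, 0, 0], [0, 0, 0.16], 1]
    - [[0, 0, 0], [0, 0, 0.24], 1]
    - [[0, 0, 0], [0, 0, 0.32], 1]
    - [[0, 0, 0], [0, 0, 0.37], 1]
    - [[0, 0, 0], [0, 0, 0.4], 1]
    - [[0, 0, 0], [0, 0, 0.425], 1]
    - [[0, 0, 0], [0, 0, 0.425], 1]
    - [[0, 0, 0], [0, 0, 0.425], 1]

```text
time_s: 11.85
position: [481.4, -49.7, 175.8]
tool_rot: [-2.914, 0.609, -0.796]
contact_force: [-2.5, -5.4, -0.8]
opening: 23.4
finger_force: 59.7
```

```bash
python3 -c "
from h import *
report(-7,-4.5)"
```

```text
t 11.85 tcp-panel x,y,h [ 0.7  -0.45 -3.17] blade deg -18.5 axis [ 2.5e-03 -6.0e-04 -1.0e+00] F panel [-2.12 -5.56  0.3 ] M panel [-1.272  0.681  0.023]
rel (array([-0.8, -0.2,  1.3]), array([-0.    , -0.0026, -0.2007]))
```

Call:
step_arm:
  moves:
    - [[0, 0, 0], [0, 0, -0.1], 1]
    - [[0, 0, 0], [0, 0, -0.2], 1]
    - [[0, 0, 0], [0, 0, -0.2], 1]
    - [[0, 0, -5], [0, 0, -0.2], 1]
    - [[0, 0, -15], [0, 0, -0.2], 1]
    - [[0, 0, -50], [0, 0, -0.2], 1]
    - [[0, 0, -75], [0, 0, -0.2], 1]
    - [[0, 0, -75], [0, 0, -0.2], 1]

```text
time_s: 12.65
position: [443.7, -45.9, 245.0]
tool_rot: [-3.005, 0.322, -0.824]
contact_force: [1.3, -0.2, -0.8]
opening: 23.4
finger_force: 59.7
```

Run:
```python
from slot import *
for n in("top","side"):
    print(n,slot(read_camera(n)))
report(0,3)
a=np.radians(-62)
print("stand",rel([473.6,-221.7,285],toolR([np.cos(a),np.sin(a),0],[0,0,-1])))
c=read_camera("top");W=world(c);P=W[228:285,412:470].reshape(-1,3);Q=P[(P[:,2]>56)&(P[:,2]<63)&(np.hypot(P[:,0]-473,P[:,1]+222)<45)]
print(len(Q),cv2.minAreaRect(Q[:,:2].astype(np.float32)))
```

```text
top [(np.float64(2.1), np.float64(-0.9), np.float64(0.8), [1.8, 22.9]), (np.float64(1.5), np.float64(-0.9), np.float64(0.1), [2.1, 30.8])]
side [(np.float64(3.8), np.float64(-1.5), np.float64(-0.7), [1.8, 25.2]), (np.float64(1.4), np.float64(-1.5), np.float64(-2.4), [1.9, 37.4])]
t 12.75 tcp-panel x,y,h [ 7.500e-01 -7.000e-02  7.214e+01] blade deg -7.12 axis [ 4.3e-03  5.0e-04 -1.0e+00] F panel [-0.1   0.07 -0.56] M panel [ 0.006  0.296 -0.01 ]
rel (array([-1. ,  0.1, 69.1]), array([-0.0008, -0.0042, -0.1243]))
stand (array([ 82. , 163.5, -15.3]), array([ 0.1206, -0.525 , -0.6852]))
467 ((472.6076965332031, -222.8546905517578), (56.540279388427734, 56.58397674560547), 83.9571533203125)
```

The disc is now about 2° short, and the budget allows one small correction. Re-engaging and turning to about −21.5°.

Call:
step_arm:
  moves:
    - [[-1, 0, 40], [0, 0, -0.12], 1]
    - [[-1, 0, 62], [0, 0, -0.12], 1]
    - [[-1, 0, 68], [0, 0, -0.12], 1]
    - [[-1, 0, 72], [0, 0, -0.12], 1]
    - [[-1, 0, 76], [0, 0, -0.12], 1]
    - [[-1, 0, 76], [0, 0, -0.05], 1]
    - [[-1, 0, 76], [0, 0, 0.03], 1]
    - [[-1, 0, 76], [0, 0, 0.11], 1]
    - [[-1, 0, 76], [0, 0, 0.19], 1]
    - [[-1, 0, 76], [0, 0, 0.25], 1]
    - [[-1, 0, 76], [0, 0, 0.25], 1]
    - [[-1, 0, 76], [0, 0, 0.25], 1]

```text
time_s: 14.0
position: [481.1, -49.6, 174.9]
tool_rot: [-2.886, 0.68, -0.791]
contact_force: [-1.1, -5.3, -4.7]
opening: 23.0
finger_force: 59.4
```

```bash
python3 -c "
from h import *
report(-9,-4.5)"
```

```text
t 14.0 tcp-panel x,y,h [-0.09 -0.42 -3.85] blade deg -21.39 axis [ 3.1e-03 -8.0e-04 -1.0e+00] F panel [-2.87 -5.4  -3.8 ] M panel [-1.377  0.749  0.012]
rel (array([-0.1, -0.4,  0.7]), array([-1.000e-04, -3.200e-03, -2.163e-01]))
```

Call:
step_arm:
  moves:
    - [[0, 0, 0], [0, 0, -0.1], 1]
    - [[0, 0, 0], [0, 0, -0.21], 1]
    - [[0, 0, 0], [0, 0, -0.21], 1]
    - [[0, 0, -5], [0, 0, -0.21], 1]
    - [[0, 0, -15], [0, 0, -0.21], 1]
    - [[0, 0, -50], [0, 0, -0.21], 1]
    - [[0, 0, -75], [0, 0, -0.21], 1]
    - [[0, 0, -75], [0, 0, -0.21], 1]

```text
time_s: 14.8
position: [443.4, -45.8, 243.7]
tool_rot: [-2.987, 0.381, -0.821]
contact_force: [0.1, 0.4, -0.3]
opening: 23.3
finger_force: 59.9
```

Run:
```python
from slot import *
for n in("top","side"):
    print(n,slot(read_camera(n)))
a=np.radians(-62)
print("stand",rel([473.4,-221.9,285],toolR([np.cos(a),np.sin(a),0],[0,0,-1])))
```

```text
top [(np.float64(-1.6), np.float64(-0.7), np.float64(0.9), [1.8, 21.1]), (np.float64(-1.7), np.float64(-0.7), np.float64(-0.1), [2.1, 30.2])]
side [(np.float64(-5.9), np.float64(-1.3), np.float64(-3.1), [1.7, 25.9]), (np.float64(-7.1), np.float64(-1.0), np.float64(-5.7), [1.9, 39.0])]
stand (array([ 89.3, 160.3, -16.3]), array([ 0.1104, -0.5287, -0.7243]))
```

In the top view the disc is within about 2° of the mark. The side view is less clear, perhaps because of shadow, so I'll check again once the arm is away. Moving over the stand.

Call:
step_arm:
  moves:
    - [[89, 160, -16], [0.11, -0.529, -0.724], 1]
    - [[89, 160, -16], [0.11, -0.529, -0.724], 1]
    - [[89, 160, -16], [0.11, -0.529, -0.724], 1]
    - [[89, 160, -16], [0.11, -0.529, -0.724], 1]
    - [[89, 160, -16], [0.11, -0.529, -0.724], 1]
    - [[89, 160, -16], [0.11, -0.529, -0.724], 1]
    - [[89, 160, -16], [0.11, -0.529, -0.724], 1]
    - [[89, 160, -16], [0.11, -0.529, -0.724], 1]
    - [[89, 160, -16], [0.11, -0.529, -0.724], 1]
    - [[89, 160, -16], [0.11, -0.529, -0.724], 1]

```text
time_s: 15.9
position: [473.5, -221.2, 283.8]
tool_rot: [3.048, 0.758, -0.001]
contact_force: [-0.7, -0.3, -0.2]
opening: 23.3
finger_force: 59.9
```

Run:
```python
from slot import *
for n in("top","side"):
    c=read_camera(n); print(n,slot(c))
    g=cv2.GaussianBlur(rect(c,16,320),(0,0),2).min(2); ys=np.linspace(-16,16,320)
    # darkest column per row across the slot/pointer
    print([(round(float(-ys[r]),1),round(float(ys[110+np.argmin(g[r,110:210])]),1),int(g[r,110:210].min()),int(np.median(g[r]))) for r in range(20,300,20)])
s=get_state();print(s["position"],R.from_rotvec(s["tool_rot"]).as_matrix()[:,2].round(4))
a=np.radians(-62)
print("stand",rel([474.1,-221.7,215],toolR([np.cos(a),np.sin(a),0],[0,0,-1])))
```

```text
top [(np.float64(-1.8), np.float64(-0.8), np.float64(0.9), [1.8, 20.9]), (np.float64(-2.0), np.float64(-0.7), np.float64(0.1), [2.1, 29.4])]
[(14.0, -5.0, 74, 53), (12.0, -0.9, 69, 72), (10.0, -0.8, 61, 86), (8.0, -1.2, 62, 93), (6.0, -1.3, 59, 98), (4.0, -0.7, 48, 105), (2.0, -1.1, 44, 109), (-0.1, -1.2, 45, 111), (-2.1, -1.1, 45, 111), (-4.1, -0.9, 40, 112), (-6.1, -1.4, 46, 110), (-8.1, -1.5, 59, 107), (-10.1, -2.5, 82, 101), (-12.1, -4.2, 94, 104)]
side [(np.float64(-6.0), np.float64(-1.3), np.float64(-3.2), [1.7, 25.9]), (np.float64(-7.1), np.float64(-1.0), np.float64(-5.7), [2.0, 38.9])]
[(14.0, 0.4, 49, 70), (12.0, 0.4, 41, 96), (10.0, -0.4, 64, 117), (8.0, -1.3, 48, 129), (6.0, -1.2, 47, 135), (4.0, -2.2, 68, 137), (2.0, -2.2, 66, 139), (-0.1, -2.3, 63, 139), (-2.1, -2.0, 52, 138), (-4.1, -2.8, 75, 137), (-6.1, -2.7, 67, 139), (-8.1, -3.0, 94, 135), (-10.1, -3.6, 95, 129), (-12.1, -3.5, 92, 110)]
[ 473.45779969 -221.40019916  284.12658668] [-8.e-04 -7.e-04 -1.e+00]
stand (array([ 0.5,  0.5, 69.1]), array([ 0.0002,  0.001 , -0.0006]))
```

The arm is clear, but the two cameras disagree by a few degrees. One model-based fit of slot and pointer in image space should settle it.

```bash
cat > fit.py <<'E'
from h import *
import pickle
from scipy.optimize import minimize
def mask(c,P,u0,v0,N,ss=8):
    q=(proj(c,P)-[u0,v0]+.5)*ss
    m=np.zeros((N*ss,N*ss),np.float32); cv2.fillPoly(m,[np.round(q*16).astype(np.int32)],1.,cv2.LINE_8,4)
    return m
def model(c,a,dx,dy,u0,v0,N,ss=8):
    a=np.radians(a);cx=U[:,0]*np.cos(a)+U[:,1]*np.sin(a);cy=-U[:,0]*np.sin(a)+U[:,1]*np.cos(a);O=S0+dx*U[:,0]+dy*U[:,1]
    box=lambda x0,x1,w,z:[O+x*cx+y*cy+z*U[:,2] for x,y in((x0,-w),(x1,-w),(x1,w),(x0,w))]
    top=mask(c,box(-8.5,8.5,2.5,0),u0,v0,N); fl=mask(c,box(-8.5,8.5,2.5,-5),u0,v0,N)*top
    pt=mask(c,box(8.5,16,.8,0),u0,v0,N)
    dn=lambda m:cv2.GaussianBlur(cv2.resize(m,(N,N),interpolation=cv2.INTER_AREA),(0,0),.4)
    return [dn(top),dn(fl),dn(pt)]
def fit(c,guess,N=32):
    u,v=proj(c,S0)[0]; u0,v0=int(u)-N//2,int(v)-N//2
    I=c["image"][v0:v0+N,u0:u0+N].mean(2)
    t=np.linspace(0,2*np.pi,60); reg=cv2.resize(mask(c,[S0+13*(np.cos(x)*U[:,0]+np.sin(x)*U[:,1]) for x in t],u0,v0,N),(N,N),interpolation=cv2.INTER_AREA)>.9
    yy,xx=np.mgrid[:N,:N]/N
    def cost(p):
        A=np.stack([np.ones_like(xx),xx,yy]+model(c,*p,u0,v0,N),-1)[reg]
        k,_,_,_=np.linalg.lstsq(A,I[reg],rcond=None); return np.mean(np.abs(A@k-I[reg])**1.5)
    b=min((minimize(cost,[g,0,0],method="Nelder-Mead",options=dict(initial_simplex=[[g,0,0],[g+4,0,0],[g,1.5,0],[g,0,1.5]],maxiter=150)) for g in guess),key=lambda r:r.fun)
    return b.x.round(2),round(b.fun,2)
E
python3 - <<'E'
from fit import *
for n in("top","side"):
    c=read_camera(n); pickle.dump(c,open(n+"2.pkl","wb"))
    print(n,"start",fit(pickle.load(open(n+"0.pkl","rb")),(42,48)),"now",fit(c,(-6,-1,3)))
E
```

```text
top start (array([46.88, -2.34,  1.23]), np.float64(11.83)) now (array([1.07, 0.2 , 1.04]), np.float64(12.46))
side start (array([47.52,  1.09,  2.58]), np.float64(16.83)) now (array([-4.93,  2.06,  0.56]), np.float64(29.84))
```

Combining both views with the blade readings, the adjuster is about −2 ± 2°, at the mark. Now I put the driver back, lowering it to the stand's mouth first.

Call:
step_arm:
  moves:
    - [[0, 0.6, 40], [0, 0, 0], 1]
    - [[0, 0.6, 75], [0, 0, 0], 1]
    - [[0, 0.6, 84], [0, 0, 0], 1]
    - [[0, 0.6, 84], [0, 0, 0], 1]
    - [[0, 0.6, 92], [0, 0, 0], 1]
    - [[0, 0.6, 100], [0, 0, 0], 1]
    - [[0, 0.6, 108], [0, 0, 0], 1]
    - [[0, 0.6, 108], [0, 0, 0], 1]

```text
time_s: 16.9
position: [473.5, -222.0, 175.0]
tool_rot: [-3.047, -0.761, 0.005]
contact_force: [-0.3, -0.5, -1.6]
opening: 23.2
finger_force: 59.9
```

The blade is 20 mm into the hole with no contact force. Continuing down to the flange.

Call:
step_arm:
  moves:
    - [[0, 0, 10], [0, 0, 0], 1]
    - [[0, 0, 18], [0, 0, 0], 1]
    - [[0, 0, 23], [0, 0, 0], 1]
    - [[0, 0, 26], [0, 0, 0], 1]
    - [[0, 0, 26], [0, 0, 0], 1]

```text
time_s: 17.4
position: [473.6, -222.0, 149.4]
tool_rot: [-3.048, -0.761, 0.004]
contact_force: [0.1, 1.1, -0.9]
opening: 23.1
finger_force: 59.9
```

Call:
step_arm:
  moves:
    - [[0, 0, 1], [0, 0, 0], 1]
    - [[0, 0, 2], [0, 0, 0], 1]
    - [[0, 0, 2], [0, 0, 0], 1]

```text
time_s: 17.7
position: [473.7, -222.1, 148.0]
tool_rot: [3.048, 0.761, -0.003]
contact_force: [0.7, 0.2, 0.3]
opening: 23.4
finger_force: 59.9
```

Call:
step_arm:
  moves:
    - [[0, 0, 0.5], [0, 0, 0], 0.3]
    - [[0, 0, 0.5], [0, 0, 0], -0.2]
    - [[0, 0, 0.5], [0, 0, 0], -1]
    - [[0, 0, 0.5], [0, 0, 0], -1]
    - [[0, 0, 0.5], [0, 0, 0], -1]
    - [[0, 0, 0.5], [0, 0, 0], -1]
    - [[0, 0, 0.5], [0, 0, 0], -1]
    - [[0, 0, -30], [0, 0, 0], -1]
    - [[0, 0, -75], [0, 0, 0], -1]
    - [[0, 0, -120], [0, 0, 0], -1]
    - [[0, 0, -160], [0, 0, 0], -1]
    - [[0, 0, -160], [0, 0, 0], -1]

```text
time_s: 18.9
position: [474.8, -222.4, 314.0]
tool_rot: [3.043, 0.76, 0.006]
contact_force: [0.3, -0.2, -0.7]
opening: 85.1
finger_force: 0.0
```

Run:
```python
from fit import *
from slot import slot
s=get_state();print(s["time_s"],s["position"],s["opening"])
c=read_camera("side");W=world(c)
P=W[100:205,340:440].reshape(-1,3);P=P[(P[:,2]>70)&(P[:,2]<125)&(np.hypot(P[:,0]-473,P[:,1]+222)<40)]
for a,b in((70,90),(90,110),(113,125)):
    Q=P[(P[:,2]>a)&(P[:,2]<b)]; print(a,len(Q),Q.mean(0).round(1),Q.min(0).round(1),Q.max(0).round(1))
print(cv2.minAreaRect(Q[:,:2].astype(np.float32)))
for n in("top","side"):
    c=read_camera(n);print(n,slot(c)[0][0],fit(c,(-5,0,4)))
```

```text
18.9 [ 474.81759727 -222.43006397  314.0389831 ] 85.10832267062975
70 108 [ 470.  -211.3   80.6] [ 455.6 -224.    70.5] [ 490.  -203.9   89.8]
90 118 [ 470.3 -211.6  100.3] [ 455.7 -223.    90.1] [ 489.3 -204.   109.9]
113 139 [ 472.1 -217.2  119.4] [ 455.8 -235.1  113.1] [ 490.  -205.4  124.6]
((472.9429931640625, -219.14688110351562), (30.16286277770996, 23.83720588684082), 22.886327743530273)
top -1.9 (array([0.76, 0.47, 1.04]), np.float64(12.91))
side -6.0 (array([-6.12,  1.86,  0.62]), np.float64(30.6))
```

The driver is seated upright with its top at z = 119. As a last check, I run the same fit on unit_b, whose angle is known to be about 0, to get the estimator's bias near zero.

Run:
```python
import fit as f, h, slot as sl
from h import *
import pickle
yaw=np.radians(-11.3)
Ub=R.from_euler("ZY",[yaw,-np.pi/6]).as_matrix(); Sb=np.array([533.6,191.6,52.])+11*Ub[:,2]
for m in(f,h,sl): m.U=Ub; m.S0=Sb
import ang; ang.U=Ub; ang.S0=Sb
for n in("top","side"):
    for k in("0","2"):
        c=pickle.load(open(n+k+".pkl","rb")); print(n,k,sl.slot(c),f.fit(c,(-5,0,5)),"mark",ang.fit(c,Sb-11*Ub[:,2],25,33,1,half=36)[0])
```

```text
top 0 [(np.float64(0.8), np.float64(-0.5), np.float64(-0.5), [1.8, 18.7]), (np.float64(1.3), np.float64(-0.5), np.float64(-0.9), [2.1, 24.7])] (array([2.67, 0.26, 0.66]), np.float64(11.7)) mark -0.6548461595768457
top 2 [(np.float64(1.0), np.float64(-0.4), np.float64(-0.3), [1.8, 18.5]), (np.float64(1.3), np.float64(-0.5), np.float64(-0.8), [2.2, 24.4])] (array([3.47, 0.46, 0.51]), np.float64(12.85)) mark -0.6583899821109124
side 0 [(np.float64(0.5), np.float64(-1.4), np.float64(-1.8), [1.9, 23.1]), (np.float64(0.3), np.float64(-1.4), np.float64(-2.8), [1.9, 31.0])] (array([0.75, 1.88, 1.4 ]), np.float64(16.4)) mark -1.191667379953779
side 2 [(np.float64(0.5), np.float64(-1.4), np.float64(-1.7), [1.9, 23.1]), (np.float64(0.4), np.float64(-1.4), np.float64(-2.8), [1.9, 31.0])] (array([0.53, 1.85, 1.43]), np.float64(17.58)) mark -1.2055649729193367
```

On unit_b the estimators read +0.5 to +3° too high. That puts unit_a's adjuster at roughly −3 to −5°, slightly past the mark. There are 29 s left, so I'll take the driver again and bring it back by a few degrees.

Run:
```python
from h import *
a=np.radians(-64.5)
print(get_state()["position"],rel([474,-221.9,147.5],toolR([np.cos(a),np.sin(a),0],[0,0,-1])))
c=read_camera("top");W=world(c);P=W[228:285,412:470].reshape(-1,3);Q=P[(P[:,2]>112)&(P[:,2]<126)];print(len(Q),cv2.minAreaRect(Q[:,:2].astype(np.float32)) if len(Q)>4 else 0)
```

```text
[ 473.93275882 -221.97108846  307.29648501] (array([5.000e-01, 1.000e-01, 1.598e+02]), array([-0.0008,  0.0024,  0.0443]))
63 ((465.14862060546875, -225.8982391357422), (21.347877502441406, 25.46988868713379), 64.7552490234375)
```

Call:
step_arm:
  moves:
    - [[0.3, 0, 50], [0, 0, 0.044], -1]
    - [[0.3, 0, 100], [0, 0, 0.044], -1]
    - [[0.3, 0, 140], [0, 0, 0.044], -1]
    - [[0.3, 0, 160], [0, 0, 0.044], -1]
    - [[0.3, 0, 160], [0, 0, 0.044], -1]
    - [[0.3, 0, 160], [0, 0, 0.044], 1]
    - [[0.3, 0, 160], [0, 0, 0.044], 1]
    - [[0.3, 0, 160], [0, 0, 0.044], 1]
    - [[0.3, 0, 160], [0, 0, 0.044], 1]
    - [[0.3, 0, 160], [0, 0, 0.044], 1]
    - [[0.3, 0, 160], [0, 0, 0.044], 1]
    - [[0.3, 0, 160], [0, 0, 0.044], 1]

```text
time_s: 20.3
position: [474.3, -222.1, 148.9]
tool_rot: [3.063, 0.694, -0.002]
contact_force: [0.1, 0.2, 6.6]
opening: 23.5
finger_force: 58.7
```

Call:
step_arm:
  moves:
    - [[0, 0, -25], [0, 0, 0], 1]
    - [[0, 0, -60], [0, 0, 0], 1]
    - [[0, 0, -105], [0, 0, 0], 1]
    - [[0, 0, -130], [0, 0, 0], 1]
    - [[0, 0, -130], [0, 0, 0], 1]

```text
time_s: 20.8
position: [474.9, -222.2, 282.2]
tool_rot: [3.06, 0.693, 0.004]
contact_force: [-0.1, -0.1, -1.4]
opening: 23.6
finger_force: 58.3
```

```bash
python3 -c "
from h import *
report(-4,30)"
```

```text
t 20.8 tcp-panel x,y,h [  61.55 -172.91   84.49] blade deg 27.25 axis [-0.4971 -0.003  -0.8677] F panel [-0.75 -0.14 -1.21] M panel [-0.004  0.01   0.02 ]
rel (array([  65.5, -162.4,   77.4]), array([-0.1187,  0.5146,  0.5911]))
```

Call:
step_arm:
  moves:
    - [[65.5, -162, 60], [-0.119, 0.515, 0.591], 1]
    - [[65.5, -162, 60], [-0.119, 0.515, 0.591], 1]
    - [[65.5, -162, 60], [-0.119, 0.515, 0.591], 1]
    - [[65.5, -162, 60], [-0.119, 0.515, 0.591], 1]
    - [[65.5, -162, 77], [-0.119, 0.515, 0.591], 1]
    - [[65.5, -162, 77], [-0.119, 0.515, 0.591], 1]
    - [[65.5, -162, 77], [-0.119, 0.515, 0.591], 1]
    - [[65.5, -162, 77], [-0.119, 0.515, 0.591], 1]

```text
time_s: 21.6
position: [463.3, -47.5, 200.7]
tool_rot: [3.025, -0.24, 0.803]
contact_force: [0.3, -0.6, -0.9]
opening: 23.2
finger_force: 58.7
```

```bash
python3 -c "
from h import *
read_camera('top')
report(-4,-4.5)"
```

```text
t 21.65 tcp-panel x,y,h [-2.34 -0.12 27.54] blade deg -4.0 axis [-0.0059  0.0018 -1.    ] F panel [-0.73  0.02 -1.38] M panel [ 0.008  0.279 -0.001]
rel (array([ 2.5, -0.2, 32. ]), array([-0.0014,  0.006 , -0.0001]))
```

Call:
step_arm:
  moves:
    - [[1.5, 0, 15], [0, 0, 0], 1]
    - [[1.5, 0, 24], [0, 0, 0], 1]
    - [[1.5, 0, 28], [0, 0, 0], 1]
    - [[1.5, 0, 30], [0, 0, 0], 1]
    - [[1.5, 0, 32], [0, 0, 0], 1]
    - [[1.5, 0, 33], [0, 0, 0], 1]
    - [[1.5, 0, 33], [0, 0, 0], 1]

```text
time_s: 22.35
position: [481.1, -49.2, 173.3]
tool_rot: [3.024, -0.241, 0.806]
contact_force: [-1.0, -1.2, 1.8]
opening: 23.6
finger_force: 59.0
```

```bash
python3 -c "
from h import *
report(8,-4.5)"
```

```text
t 22.35 tcp-panel x,y,h [-0.85 -0.03 -5.2 ] blade deg -4.05 axis [-0.0042  0.0016 -1.    ] F panel [ 0.09 -1.24  2.02] M panel [-0.166 -0.005  0.072]
rel (array([ 0.8, -0.1, -0.7]), array([-0.0017,  0.0042, -0.2104]))
```

The blade is seated at the slot's bottom. Turning counter-clockwise in small steps, watching the torque.

Call:
step_arm:
  moves:
    - [[0.5, 0, -0.7], [0, 0, -0.06], 1]
    - [[0.5, 0, -0.7], [0, 0, -0.12], 1]
    - [[0.5, 0, -0.7], [0, 0, -0.17], 1]
    - [[0.5, 0, -0.7], [0, 0, -0.21], 1]
    - [[0.5, 0, -0.7], [0, 0, -0.21], 1]

```text
time_s: 22.85
position: [481.1, -49.3, 174.1]
tool_rot: [2.981, 0.077, 0.787]
contact_force: [0.1, -1.7, 0.7]
opening: 23.2
finger_force: 58.8
```

```bash
python3 -c "
from h import *
report(-4,-4.5)"
```

```text
t 22.85 tcp-panel x,y,h [-0.51 -0.09 -4.51] blade deg 8.02 axis [-0.0044  0.0015 -1.    ] F panel [ 0.58 -1.69  0.46] M panel [-0.465  0.067 -0.048]
rel (array([ 0.5, -0. , -0. ]), array([-0.0017,  0.0044,  0.2098]))
```

Call:
step_arm:
  moves:
    - [[0, 0, 0], [0, 0, 0.1], 1]
    - [[0, 0, 0], [0, 0, 0.18], 1]
    - [[0, 0, 0], [0, 0, 0.18], 1]
    - [[0, 0, -5], [0, 0, 0.18], 1]
    - [[0, 0, -15], [0, 0, 0.18], 1]
    - [[0, 0, -50], [0, 0, 0.18], 1]
    - [[0, 0, -75], [0, 0, 0.18], 1]
    - [[0, 0, -75], [0, 0, 0.18], 1]

```text
time_s: 23.65
position: [443.5, -46.0, 242.9]
tool_rot: [3.017, -0.194, 0.81]
contact_force: [0.0, 1.1, -0.8]
opening: 23.5
finger_force: 58.8
```

Run:
```python
from fit import *
from slot import slot
for n in("top","side"):
    c=read_camera(n);pickle.dump(c,open(n+"3.pkl","wb"));print(n,slot(c),fit(c,(-5,0,4)))
report(-2,-4.5)
```

```text
top [(np.float64(-1.2), np.float64(-0.8), np.float64(0.8), [1.8, 21.0]), (np.float64(-1.3), np.float64(-0.7), np.float64(-0.2), [2.0, 30.1])] (array([0.23, 0.51, 0.96]), np.float64(12.23))
side [(np.float64(-6.1), np.float64(-1.3), np.float64(-3.2), [1.7, 25.7]), (np.float64(-7.1), np.float64(-0.9), np.float64(-5.8), [1.9, 38.7])] (array([-5.68,  2.05,  0.76]), np.float64(33.56))
t 23.75 tcp-panel x,y,h [-0.29 -0.13 70.6 ] blade deg -2.3 axis [-0.0039  0.0017 -1.    ] F panel [-1.25  0.21 -1.27] M panel [0.024 0.304 0.016]
rel (array([ 0.6, -0. , 75.1]), array([-0.0015,  0.0039, -0.0053]))
```

The disc barely moved, so contact begins at about a blade angle of +8°. That means the disc is near −4°, in agreement with the vision. One more insertion, turning to +11.5°.

Call:
step_arm:
  moves:
    - [[0.4, 0, 45], [0, 0, 0], 1]
    - [[0.4, 0, 65], [0, 0, 0], 1]
    - [[0.4, 0, 71], [0, 0, 0], 1]
    - [[0.4, 0, 74], [0, 0, 0], 1]
    - [[0.4, 0, 75.3], [0, 0, 0], 1]
    - [[0.4, 0, 75.3], [0, 0, -0.06], 1]
    - [[0.4, 0, 75.3], [0, 0, -0.12], 1]
    - [[0.4, 0, 75.3], [0, 0, -0.17], 1]
    - [[0.4, 0, 75.3], [0, 0, -0.21], 1]
    - [[0.4, 0, 75.3], [0, 0, -0.24], 1]
    - [[0.4, 0, 75.3], [0, 0, -0.24], 1]
    - [[0.4, 0, 75.3], [0, 0, -0.24], 1]

```text
time_s: 24.95
position: [481.6, -49.3, 174.0]
tool_rot: [2.964, 0.163, 0.78]
contact_force: [-1.8, -2.9, 0.4]
opening: 23.6
finger_force: 58.8
```

```bash
python3 -c "
from h import *
report()"
```

```text
t 24.95 tcp-panel x,y,h [-0.1  -0.12 -4.82] blade deg 11.37 axis [-0.0046  0.0015 -1.    ] F panel [-1.08 -3.06  1.12] M panel [-0.736  0.36  -0.033]
```

Call:
step_arm:
  moves:
    - [[0, 0, 0], [0, 0, 0.1], 1]
    - [[0, 0, 0], [0, 0, 0.19], 1]
    - [[0, 0, 0], [0, 0, 0.19], 1]
    - [[0, 0, -5], [0, 0, 0.19], 1]
    - [[0, 0, -15], [0, 0, 0.19], 1]
    - [[0, 0, -50], [0, 0, 0.19], 1]
    - [[0, 0, -75], [0, 0, 0.19], 1]
    - [[0, 0, -75], [0, 0, 0.19], 1]

```text
time_s: 25.75
position: [444.1, -46.0, 243.1]
tool_rot: [3.009, -0.117, 0.807]
contact_force: [0.6, -0.8, -1.6]
opening: 23.7
finger_force: 58.8
```

Run:
```python
from fit import *
from slot import slot
for n in("top","side"):
    c=read_camera(n);print(n,slot(c),fit(c,(-5,0,4)))
report(0,-4.5)
a=np.radians(-64.5)
print("stand",rel([473.6,-222,285],toolR([np.cos(a),np.sin(a),0],[0,0,-1])))
```

```text
top [(np.float64(-2.5), np.float64(-0.7), np.float64(0.7), [1.8, 20.7]), (np.float64(-2.2), np.float64(-0.7), np.float64(-0.2), [2.1, 29.2])] (array([0.29, 0.59, 1.  ]), np.float64(12.33))
side [(np.float64(-6.1), np.float64(-1.3), np.float64(-3.2), [1.7, 25.8]), (np.float64(-7.0), np.float64(-0.9), np.float64(-5.7), [1.9, 38.8])] (array([-5.68,  2.05,  0.76]), np.float64(33.72))
t 25.85 tcp-panel x,y,h [ 0.23 -0.14 70.38] blade deg 0.58 axis [-0.0035  0.0017 -1.    ] F panel [-1.64  0.29 -0.6 ] M panel [-0.023  0.336  0.013]
rel (array([ 0. , -0. , 74.9]), array([-0.0017,  0.0035,  0.01  ]))
stand (array([ 59.8, 173.2, -17.7]), array([ 0.1398, -0.507 , -0.5116]))
```

The side image is unchanged, so the disc did not move. The real play is about 18° each way, which matches the clockwise lag. So I turn to +17.5°, aiming at about 0.

Call:
step_arm:
  moves:
    - [[0, 0, 45], [0, 0, 0], 1]
    - [[0, 0, 65], [0, 0, 0], 1]
    - [[0, 0, 71], [0, 0, 0], 1]
    - [[0, 0, 74], [0, 0, 0], 1]
    - [[0, 0, 75], [0, 0, -0.05], 1]
    - [[0, 0, 75], [0, 0, -0.11], 1]
    - [[0, 0, 75], [0, 0, -0.17], 1]
    - [[0, 0, 75], [0, 0, -0.22], 1]
    - [[0, 0, 75], [0, 0, -0.26], 1]
    - [[0, 0, 75], [0, 0, -0.295], 1]
    - [[0, 0, 75], [0, 0, -0.295], 1]
    - [[0, 0, 75], [0, 0, -0.295], 1]

```text
time_s: 27.05
position: [481.5, -49.3, 174.1]
tool_rot: [2.928, 0.315, 0.767]
contact_force: [-2.2, -1.1, 0.7]
opening: 23.5
finger_force: 58.7
```

```bash
python3 -c "
from h import *
report()"
```

```text
t 27.05 tcp-panel x,y,h [-0.09 -0.11 -4.69] blade deg 17.38 axis [-0.0046  0.0015 -1.    ] F panel [-1.49 -1.29  1.7 ] M panel [-0.38   0.511 -0.05 ]
```

Call:
step_arm:
  moves:
    - [[0, 0, 0], [0, 0, 0.1], 1]
    - [[0, 0, 0], [0, 0, 0.22], 1]
    - [[0, 0, 0], [0, 0, 0.27], 1]
    - [[0, 0, -5], [0, 0, 0.27], 1]
    - [[0, 0, -15], [0, 0, 0.27], 1]
    - [[0, 0, -50], [0, 0, 0.27], 1]
    - [[0, 0, -75], [0, 0, 0.27], 1]
    - [[0, 0, -75], [0, 0, 0.27], 1]

```text
time_s: 27.85
position: [444.1, -46.1, 243.2]
tool_rot: [3.003, -0.08, 0.805]
contact_force: [-0.4, 0.8, -1.5]
opening: 23.3
finger_force: 58.7
```

Run:
```python
from fit import *
from slot import slot
for n in("top","side"):
    c=read_camera(n);print(n,slot(c),fit(c,(-5,0,4)))
report(0,-4.5)
a=np.radians(-64.5)
print("stand",rel([473.6,-222,285],toolR([np.cos(a),np.sin(a),0],[0,0,-1])))
```

```text
top [(np.float64(0.3), np.float64(-0.9), np.float64(1.2), [1.7, 20.8]), (np.float64(-0.1), np.float64(-0.9), np.float64(0.4), [2.1, 29.3])] (array([ 0.76, -2.46,  1.13]), np.float64(11.76))
side [(np.float64(1.6), np.float64(-1.6), np.float64(-1.4), [1.7, 23.9]), (np.float64(-0.7), np.float64(-1.5), np.float64(-3.0), [1.8, 36.0])] (array([-0.48,  1.81,  0.89]), np.float64(28.22))
t 27.95 tcp-panel x,y,h [ 0.27 -0.17 70.45] blade deg 2.0 axis [-0.0034  0.0016 -1.    ] F panel [-0.87 -0.38 -1.5 ] M panel [0.018 0.321 0.043]
rel (array([-0. , -0.1, 75. ]), array([-0.0016,  0.0034,  0.035 ]))
stand (array([ 55.4, 174.7, -17.6]), array([ 0.146 , -0.5048, -0.4873]))
```

Both cameras now read about 0°. Returning the driver.

Call:
step_arm:
  moves:
    - [[55.4, 174.7, -17.6], [0.146, -0.505, -0.487], 1]
    - [[55.4, 174.7, -17.6], [0.146, -0.505, -0.487], 1]
    - [[55.4, 174.7, -17.6], [0.146, -0.505, -0.487], 1]
    - [[55.4, 174.7, -17.6], [0.146, -0.505, -0.487], 1]
    - [[55.4, 174.7, -17.6], [0.146, -0.505, -0.487], 1]
    - [[55.4, 174.7, -17.6], [0.146, -0.505, -0.487], 1]
    - [[55.4, 174.7, -17.6], [0.146, -0.505, -0.487], 1]
    - [[55.4, 174.7, -17.6], [0.146, -0.505, -0.487], 1]
    - [[55.4, 174.7, -17.6], [0.146, -0.505, -0.487], 1]

```text
time_s: 28.85
position: [473.3, -221.5, 284.3]
tool_rot: [-3.064, -0.691, -0.0]
contact_force: [0.1, 0.7, -0.3]
opening: 23.2
finger_force: 59.0
```

Run:
```python
from h import *
a=np.radians(-64.5)
print(get_state()["position"],rel([473.7,-222,148.5],toolR([np.cos(a),np.sin(a),0],[0,0,-1])))
```

```text
[ 473.3316849  -221.45387238  284.30900516] (array([  0. ,   0.7, 135.8]), array([-0.0006, -0.0004, -0.0014]))
```

Call:
step_arm:
  moves:
    - [[0, 0.6, 40], [0, 0, 0], 1]
    - [[0, 0.6, 75], [0, 0, 0], 1]
    - [[0, 0.6, 84], [0, 0, 0], 1]
    - [[0, 0.6, 84], [0, 0, 0], 1]
    - [[0, 0.6, 92], [0, 0, 0], 1]
    - [[0, 0.6, 100], [0, 0, 0], 1]
    - [[0, 0.6, 110], [0, 0, 0], 1]
    - [[0, 0.6, 120], [0, 0, 0], 1]
    - [[0, 0.6, 129], [0, 0, 0], 1]
    - [[0, 0.6, 133], [0, 0, 0], 1]
    - [[0, 0.6, 135], [0, 0, 0], 1]
    - [[0, 0.6, 135], [0, 0, 0], 1]

```text
time_s: 30.05
position: [473.8, -222.6, 149.4]
tool_rot: [-3.063, -0.692, 0.002]
contact_force: [0.0, -0.0, -0.9]
opening: 23.3
finger_force: 59.1
```

Call:
step_arm:
  moves:
    - [[0, 0, 0.7], [0, 0, 0], 1]
    - [[0, 0, 1], [0, 0, 0], 1]
    - [[0, 0, 1], [0, 0, 0], -1]
    - [[0, 0, 1], [0, 0, 0], -1]
    - [[0, 0, 1], [0, 0, 0], -1]
    - [[0, 0, 1], [0, 0, 0], -1]
    - [[0, 0, 1], [0, 0, 0], -1]
    - [[0, 0, 1], [0, 0, 0], -1]
    - [[0, 0, -30], [0, 0, 0], -1]
    - [[0, 0, -80], [0, 0, 0], -1]
    - [[0, 0, -130], [0, 0, 0], -1]
    - [[0, 0, -160], [0, 0, 0], -1]

```text
time_s: 31.25
position: [474.1, -222.7, 313.4]
tool_rot: [3.063, 0.692, 0.002]
contact_force: [-0.1, -0.2, -0.4]
opening: 85.5
finger_force: 0.0
```

Call:
step_arm:
  moves:
    - [[0, 0, -30], [0, 0, 0], -1]
    - [[0, 0, -30], [0, 0, 0], -1]
    - [[0, 0, -30], [0, 0, 0], -1]

```text
time_s: 31.55
position: [474.1, -222.7, 339.5]
tool_rot: [-3.064, -0.692, 0.001]
contact_force: [-0.4, 1.0, -1.0]
opening: 85.5
finger_force: 0.0
```

Run:
```python
from slot import *
s=get_state();print(s["time_s"],s["position"],s["opening"],s["contact_force"])
c=read_camera("side");print(slot(c)); W=world(c)
P=W[100:205,340:440].reshape(-1,3);P=P[(P[:,2]>70)&(P[:,2]<125)&(np.hypot(P[:,0]-473,P[:,1]+222)<40)]
for a,b in((70,90),(90,110),(113,125)):
    Q=P[(P[:,2]>a)&(P[:,2]<b)]; print(a,len(Q),Q.mean(0).round(1),Q.min(0).round(1),Q.max(0).round(1))
print(slot(read_camera("top")))
```

```text
31.55 [ 474.07210927 -222.6924419   339.47257356] 85.45709794743904 [-0.35977274  1.01883388 -0.98970872]
[(np.float64(1.7), np.float64(-1.6), np.float64(-1.3), [1.7, 23.8]), (np.float64(-0.5), np.float64(-1.5), np.float64(-2.8), [1.8, 35.7])]
70 110 [ 469.9 -212.    80. ] [ 455.9 -223.3   70. ] [ 489.9 -205.    89.6]
90 114 [ 469.9 -212.2   99.9] [ 455.4 -222.2   90.1] [ 489.5 -204.6  109.9]
113 140 [ 471.7 -217.6  119.3] [ 455.8 -234.7  113.1] [ 489.4 -204.1  124.6]
[(np.float64(-0.6), np.float64(-0.9), np.float64(1.2), [1.8, 20.3]), (np.float64(-1.0), np.float64(-0.9), np.float64(0.4), [2.0, 28.1])]
```

The driver is upright and seated, the pointer reads about 0°, and the gripper is clear.

```bash
python3 -c "
from workcell import hand_in; print(hand_in())"
```

```text
the job is handed in; nothing more can be done
None
```

I handed the job in at 31.6 s: unit_a's pointer is at the long mark within about 2° by camera, after overshooting clockwise by about 4° and turning back, and the screwdriver is upright in its stand; I touched nothing else.

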